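# Load the blue-lidded specimen cup and dock its carriage

## Robot

A 6-joint arm with a two-finger parallel gripper is mounted at the origin on a cart in front of the work surface, level with it; the furniture and walls round the work are solid. World frame = base frame: x ahead of the robot, y to its left, z up, the work surface at z = 0. Lengths are in m, angles in rad, forces in N, time in s.
With the tool pointing down it reaches from about 0.275 to 0.825 m from the base axis. Payload 5.2 kg.
Tool frame: the origin (TCP) lies midway between the tips of the shut fingers; the grasp point (between the pads) lies 19 mm behind it; z points along the fingers, y is the line along which they close (so a half turn about z gives the same grasp; the last joint's range is limited). The gripper opens to 93 mm and grips with 3 to 60 N. Pads are 15 mm wide; open, the fingers measure 128 mm over their backs; the gripper's body (75 mm by 188 mm) begins 65 mm behind the grasp point.
Start: joints at [0.96, 0.259, 1.535, -0, 1.348, -0.203], TCP at [0.218, 0.505, 0.187] pointing down, gripper open.
Joint ranges: [-3.14, 3.14], [-0.91, 2.08], [0.19, 2.58], [-1.22, 4.36], [0.22, 2.71], [-3.12, 3.12]. Speed limits (rad/s): [2.57, 2.57, 3.14, 3.14, 3.14, 3.14].

## Interface

Orientations are given as a unit quaternion [w, x, y, z].
In Python, from bench import arm gives the robot as it stands. The module is installed in compiled form; this text tells all that it offers. Calls block until the motion is done:
- arm.movep(position, orientation): joint-space move of the TCP to a pose.
- arm.servo_line(position, rot=None, max_speed=0.15, guard=None): straight line of the TCP; rot=None keeps the orientation; max_speed is the mean speed in m/s. With guard (N) it stops when the force on the tool has changed by that much, and returns True; else False.
- arm.set_joints(angles): joint-space move.
- arm.move_gripper(opening, squeeze=None): opening from 0.0 (shut) to 1.0 (fully open); squeeze is the grip in N (None keeps the last); returns when the fingers have stopped.
- arm.hold(seconds).
- arm.ik(position, orientation): joint angles nearest the present ones, or None.
- arm.observe(): the state.
- arm.get_image(name): name is "scene" or "top" or "wrist"; returns (picture, depth): 400x640x3 uint8, blue, green, red; 400x640 float32, m along the optical axis (not along the pixel's ray), 0 where there is no reading.
- arm.camera_model(name): a dict with "fx", "fy", "cx", "cy" (pixels), "rvec" (rotation vector, rad) and "tvec" (3), from world to camera coordinates, as OpenCV has them; the wrist camera has in their place "T_tool_cam" (4x4, takes a point from camera to tool coordinates, whose origin is the TCP and whose axes are the flange's). Camera axes: x right, y down, z forward; pixel columns grow to the right and rows downward; lengths in m; the calibration is good to about 2 mm. The wrist camera is an equidistant fisheye: a pixel r from the principal point sees the ray r / f radians off the axis. A picture is of the moment at which its call begins: read the wrist's pose just before it. camera_model takes no time and is no camera call.
A pose or a line that the arm cannot do raises arm.MotionError and nothing moves.
- arm.hand_in(): hands the job in; it is judged then, once.
Trained networks look in the newest picture that a camera, given by its name, has taken for a name from the list of things; names that differ only in an ending like _2 or _b are one class to them, and where a whole thing is asked for, a point or a joint stands for the part that bears it (a point fixed in the world has none). Each returns a list of dicts, best first, with "p" (0 to 1); they miss things now and then, are a little off and sometimes report something else, mostly with a low value. They report only what shows in the picture. A call takes as long as a camera call.
- arm.boxes_of(camera, target): "box" ([centre column, centre row, width, height] in pixels, round what is visible of it).
- arm.regions_of(camera, target): "pixels" (400x640 bool, what is visible of it) and "box" ([centre column, centre row, width, height] in pixels, round what is visible of it).
The state is a dict: "time": time; "joint_pos": joint angles; "qvel": joint speeds; "joint_torque": joint torques, N m; "tool_pos": TCP position; "orientation": TCP orientation; "force": force on the tool from outside, world axes, zero at the start; "ft_torque": the same for the moment, N m; "gripper_width": opening from 0.0 (shut) to 1.0 (fully open); "finger_force": force on a finger pad.
Only numpy, scipy, OpenCV 4.12 (cv2) and the standard library are available. Lean on these libraries where they do the work, as an engineer would, in place of code of your own. Each camera call takes 0.05 s, during which the arm holds its last target. There are 200 camera calls.

## Task

Stand the blue-lidded specimen cup upright in the round nest of the sample reader's carriage while the carriage is still out. Then push the carriage all the way into the reader until its spring detent snaps in and holds it, with the cup still standing in the nest.

Things in the scene. Friction and masses are not known exactly. Their poses are not given: they have to be found in the camera images.
- blue_cup: Specimen cup with a blue screw lid, upright on the bench near two like cups with orange lids (not wanted). 71 mm tall, body 56 mm in diameter, lid 62 mm over the top 14 mm, about 60 g. Origin: centre of its underside, z up. Grip the body about 40 mm above the underside.
- nest (a point): Floor centre of the round nest on the grey carriage of a fixed white reader, 310 x 150 mm. Floor 33 mm above the bench; rim 72 mm inside, 80 outside, 10 high. Moves with the carriage; x axis = the way it slides in, z up. Handle at x = -85 mm. Carriage out: from x = 65 mm grey cheeks, 45 high, stand 61 mm to each side, the left with a roller arm 66 high; reader head, 77 high, from x = 145.
- handle_top (a point): Centre of the top edge of the carriage's black handle plate, upright across the slide at its outer end: 12 mm thick along the slide (x), 50 mm wide (y), top 87 mm above the bench, free for 55 mm down. 85 mm behind the nest centre, moves with the carriage; axes as the nest's. Push it from behind with closed fingers, or pinch it.
- carriage (a joint): Carriage position along the nest's x axis, m: 0 = fully out, 0.090 = hard stop, fully in. Starts at 0 to 0.018. Friction about 1 N; from about 0.045 a spring roller climbing a steel cam resists, in all up to 5 N pushed slowly and 11 N fast, and pushes a released carriage some way back; past about 0.080 it drops behind the crest, draws the carriage to 0.090 and holds it there with about 3 N.

How it is judged:
On the way:
1. the blue-lidded cup stands in the nest, let go, while the carriage is still out (below 0.05 m) (horizontal distance between blue_cup and nest below 0.014 m and z of blue_cup in the frame of nest below 0.005 m and angle between blue_cup's own z axis and vertical below 0.12 rad and contact force between the fingers and blue_cup below 0.1 N and value of joint carriage below 0.05 m), for 0.2 s.
At the end, for the whole second after the job is handed in: The carriage rests in its detent, fully in (joint above 0.085 m of 0.090 m), and the blue-lidded cup stands at rest in the nest: within 14 mm of its centre, its underside on the floor (within 5 mm), upright within 7 degrees (value of joint carriage above 0.085 m and horizontal distance between blue_cup and nest below 0.014 m and z of blue_cup in the frame of nest below 0.005 m and angle between blue_cup's own z axis and vertical below 0.12 rad and linear speed of blue_cup below 0.02 m/s); the robot touches nothing.
It fails at once if the blue-lidded cup is tipped by more than 45 degrees (angle between blue_cup's own z axis and vertical above 0.785 rad).
It also fails if it takes over 51 s, if anything falls off the work surface, if the arm or the gripper's body presses on something with over 40 N, if the wrist force passes 120 N, or if a joint passes its speed limit or range.

## Working session

There is one attempt and no reset: what is moved stays moved. The work goes in short steps, each a Python script; the robot and the scene stay as the last script left them, time stands still between calls to the robot, and variables do not carry over. Pictures are saved under pics/ and viewed, at most 10 in all, crops included, and the job is handed in when it is done.

```bash
mkdir -p pics; cat > h.py <<'E'
from bench import arm
import numpy as np, cv2
def world(cam, mask_or_uv, depth):
    m=arm.camera_model(cam); R,_=cv2.Rodrigues(np.array(m["rvec"],float)); t=np.array(m["tvec"],float).ravel()
    v,u=np.nonzero(mask_or_uv); d=depth[v,u]; k=d>0; u,v,d=u[k],v[k],d[k]
    P=np.c_[(u-m["cx"])/m["fx"]*d,(v-m["cy"])/m["fy"]*d,d]
    return (P-t)@R
E
python3 - <<'E'
from h import *
print(arm.observe()["time"])
out=[]
for c in ["top","scene"]:
    im,d=arm.get_image(c); np.savez(f"/tmp/{c}.npz",im=im,d=d)
    cv2.imwrite(f"pics/{c}1.png",im)
    for n in ["blue_cup","nest","handle_top"]:
        for i,r in enumerate(arm.regions_of(c,n)[:3]):
            P=world(c,r["pixels"],d)
            print(c,n,round(r["p"],2),np.round(r["box"]),len(P), np.round(np.median(P,0),3) if len(P) else "", np.round(np.percentile(P,[3,97],axis=0),3).tolist() if len(P) else "")
            np.save(f"/tmp/{c}_{n}_{i}.npy",r["pixels"])
E
```

```text
0.0
top blue_cup 0.57 [209. 229.  25.  22.] 571 [0.464 0.257 0.07 ] [[0.439, 0.232, 0.03], [0.489, 0.284, 0.074]]
top nest 0.6 [326. 196.  44.  63.] 2122 [ 0.55  -0.013  0.033] [[0.477, -0.054, 0.028], [0.61, 0.037, 0.087]]
top handle_top 0.92 [325. 195.  52.  59.] 2061 [ 0.55  -0.013  0.034] [[0.477, -0.054, 0.029], [0.608, 0.037, 0.087]]
scene blue_cup 0.93 [248. 181.  26.  25.] 623 [0.453 0.244 0.055] [[0.434, 0.232, 0.006], [0.484, 0.284, 0.072]]
scene nest 0.67 [340. 219.  53.  39.] 1446 [ 0.529 -0.028  0.035] [[0.466, -0.056, 0.026], [0.598, 0.027, 0.086]]
scene nest 0.56 [248. 180.  27.  31.] 649 [0.453 0.244 0.053] [[0.434, 0.233, 0.002], [0.487, 0.286, 0.072]]
scene handle_top 0.75 [341. 218.  61.  39.] 1420 [ 0.531 -0.027  0.035] [[0.467, -0.055, 0.028], [0.6, 0.029, 0.086]]
```

```bash
python3 - <<'E'
from h import *
z=np.load("/tmp/top.npz"); im=z["im"]
cv2.imwrite("pics/topc.png",cv2.resize(im[110:310,160:430],None,fx=2.9,fy=2.9,interpolation=cv2.INTER_CUBIC))
s=np.load("/tmp/scene.npz")["im"]
cv2.imwrite("pics/scc.png",cv2.resize(s[120:300,200:440],None,fx=3.2,fy=3.2,interpolation=cv2.INTER_CUBIC))
E
```

```text
(no output)
```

View pics/topc.png

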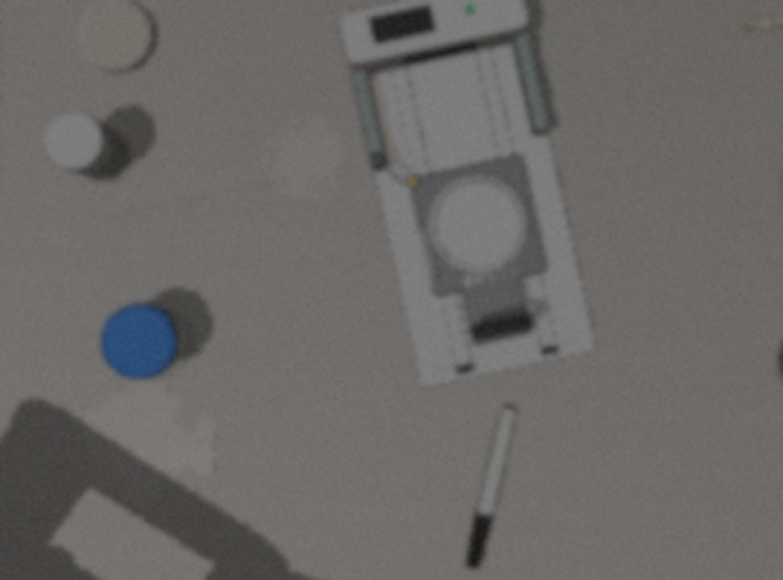

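View pics/scc.png

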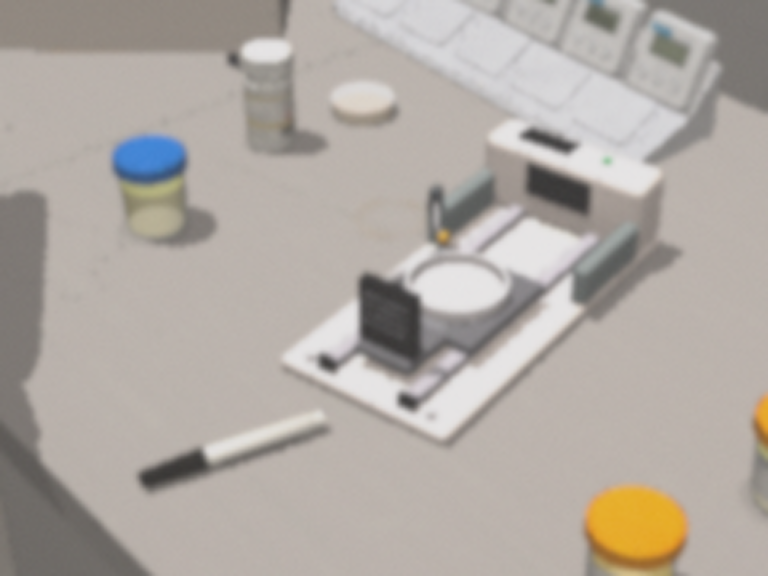

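The top crop shows the blue lid at full-image pixel (208, 228), the nest disc at about (325, 187) and the black handle at about (333, 222). The slide axis leans about 11° left of image-up. The scene crop agrees: the cup is upright and the carriage is out. Next I'll fit the geometry.

```bash
cat >> h.py <<'E'
def plane(cam,uv,z):
    m=arm.camera_model(cam); R,_=cv2.Rodrigues(np.array(m["rvec"],float)); t=np.array(m["tvec"],float).ravel()
    uv=np.atleast_2d(uv).astype(float)
    r=np.c_[(uv[:,0]-m["cx"])/m["fx"],(uv[:,1]-m["cy"])/m["fy"],np.ones(len(uv))]@R; C=-t@R
    return C+r*((z-C[2])/r[:,2])[:,None]
E
python3 - <<'E'
from h import *
for c in ["top","scene"]:
    Z=np.load(f"/tmp/{c}.npz"); im,d=Z["im"],Z["d"]
    print(c,"cam",np.round(plane(c,[[320,200]],0),3))
    hsv=cv2.cvtColor(im,cv2.COLOR_BGR2HSV)
    blue=cv2.inRange(hsv,(100,110,50),(125,255,255))
    n,l,s,ce=cv2.connectedComponentsWithStats(blue); i=1+np.argmax(s[1:,4])
    P=world(c,l==i,d); top=P[P[:,2]>.066]
    if c=="top": print("blue",s[i],plane(c,ce[i],.071).round(4),plane(c,[[s[i,0],ce[i,1]],[s[i,0]+s[i,2],ce[i,1]]],.068).round(3).tolist())
    print(" depth lid",np.median(top,0).round(4),((top.min(0)+top.max(0))/2).round(4),np.ptp(top,axis=0).round(3))
    # handle & nest from depth around
    A=world(c,np.ones(d.shape,bool),d); 
    near=A[(abs(A[:,0]-.54)<.12)&(abs(A[:,1]+.013)<.1)]
    h=near[(near[:,2]>.078)&(near[:,2]<.095)&(near[:,0]<.53)]
    print(" handle",len(h),h.mean(0).round(4),((h.min(0)+h.max(0))/2).round(4),np.ptp(h,axis=0).round(3))
    g=near[(near[:,2]>.038)&(near[:,2]<.05)]
    cc=np.array([.57,-.01]); k=np.hypot(*(g[:,:2]-cc).T)<.06; g=g[k]
    print(" rim",len(g),g.mean(0).round(4),((g.min(0)+g.max(0))/2).round(4),np.ptp(g,axis=0).round(3))
    if c=="top":
        gray=cv2.cvtColor(im,cv2.COLOR_BGR2GRAY)
        m=np.zeros_like(gray); cv2.circle(m,(325,187),17,255,-1)
        vals=gray[m>0]; th,_=cv2.threshold(vals,0,255,cv2.THRESH_OTSU)
        m2=np.zeros_like(gray); cv2.circle(m2,(325,187),21,255,-1)
        cm=cv2.morphologyEx(((gray>th)&(m2>0)).astype(np.uint8),cv2.MORPH_OPEN,np.ones((3,3)))
        n,l,s,ce=cv2.connectedComponentsWithStats(cm); i=l[187,325]
        print(" disc",th,s[i],ce[i],plane(c,ce[i],.038).round(4),"dpx",2*np.sqrt(s[i,4]/np.pi))
        # base plate/white axis
        hd=world(c,np.ones(d.shape,bool),d)
    hh=A[(A[:,2]>.07)&(A[:,2]<.083)&(A[:,0]>.64)&(A[:,0]<.85)&(abs(A[:,1])<.2)].astype(np.float32)
    print(" head",cv2.minAreaRect(hh[:,:2].copy()))
    bp=A[(A[:,2]>.004)&(A[:,2]<.1)&(A[:,0]>.38)&(A[:,0]<.85)&(abs(A[:,1]-.01)<.16)]
    print(" axis",cv2.minAreaRect(bp[:,:2].astype(np.float32).copy()))
E
```

```text
top cam [[0.532 0.003 0.   ]]
blue [195 215  26  25 501] [[0.4636 0.2594 0.071 ]] [[0.463, 0.289, 0.068], [0.464, 0.23, 0.068]]
 depth lid [0.464  0.2591 0.0707] [0.4642 0.2599 0.0717] [0.055 0.059 0.011]
 handle 117 [ 0.4792 -0.0269  0.087 ] [ 0.4792 -0.026   0.0857] [0.019 0.047 0.013]
 rim 217 [ 0.5603 -0.0053  0.0427] [ 0.5615 -0.0072  0.0437] [0.08  0.102 0.011]
 disc 115.0 [311 174  28  28 635] [324.56850394 187.30708661] [[ 0.5607 -0.0074  0.038 ]] dpx 28.43425945768288
 head ((0.7608692646026611, -0.03331543505191803), (0.08117461204528809, 0.29693859815597534), 31.536001205444336)
 axis ((0.6151394844055176, 0.010184243321418762), (0.3194834589958191, 0.46983790397644043), 89.93267822265625)
scene cam [[0.579 0.102 0.   ]]
 depth lid [0.5216 0.5468 0.1505] [0.5435 0.5281 0.1583] [0.223 0.202 0.095]
 handle 123 [ 0.4747 -0.0286  0.0845] [ 0.4765 -0.0265  0.0835] [0.021 0.05  0.011]
 rim 191 [ 0.5614 -0.0077  0.0419] [ 5.589e-01 -5.000e-04  4.270e-02] [0.078 0.095 0.009]
 head ((0.7600284814834595, -0.04994736611843109), (0.07224012911319733, 0.32913997769355774), 28.261058807373047)
 axis ((0.6152184009552002, 0.010133132338523865), (0.3196106553077698, 0.46898582577705383), 89.93246459960938)
```

```bash
cat >> h.py <<'E'
from scipy.spatial.transform import Rotation as Ro
PSI=0.21
def quat(psi=PSI):
    best=None; cur=np.array(arm.observe()["joint_pos"])
    for s in (1,-1):
        y=s*np.array([-np.sin(psi),np.cos(psi),0]); z=np.array([0,0,-1.]); x=np.cross(y,z)
        q=Ro.from_matrix(np.c_[x,y,z]).as_quat()[[3,0,1,2]]
        j=arm.ik([.46,.26,.15],q)
        if j is not None:
            c=abs(j[5])
            if best is None or c<best[0]: best=(c,q,j)
    return best[1]
E
python3 - <<'E'
from h import *
q=quat(); print(q)
c=np.array([.464,.2595])
arm.movep([*c,.14],q)
arm.get_image("wrist"); 
print(arm.servo_line([*c,.021],max_speed=.1,guard=8))
arm.move_gripper(0.0,squeeze=10)
o=arm.observe(); print(o["gripper_width"],o["finger_force"],o["tool_pos"],o["joint_pos"],o["time"])
arm.servo_line([*c,.13],max_speed=.12)
n=np.array([.561,-.0074])
arm.movep([*n,.13],q)
o=arm.observe(); print(o["gripper_width"],o["finger_force"],o["time"])
im,d=arm.get_image("top"); cv2.imwrite("pics/top2.png",im)
im,d=arm.get_image("wrist"); cv2.imwrite("pics/w2.png",im)
im,d=arm.get_image("scene"); cv2.imwrite("pics/s2.png",cv2.resize(im[100:300,200:450],None,fx=3,fy=3))
E
```

```text
[ 0.         -0.10480717  0.99449256  0.        ]
False
0.6601213606119216 10.000109821557999 [0.46408441 0.25955424 0.02109666] [ 2.99999801e-01  3.96885537e-01  1.78798729e+00  4.73143059e-05
  9.56504222e-01 -1.48081911e+00] 3.7167
0.6592209384424659 10.000001639127731 5.875
```

View pics/w2.png

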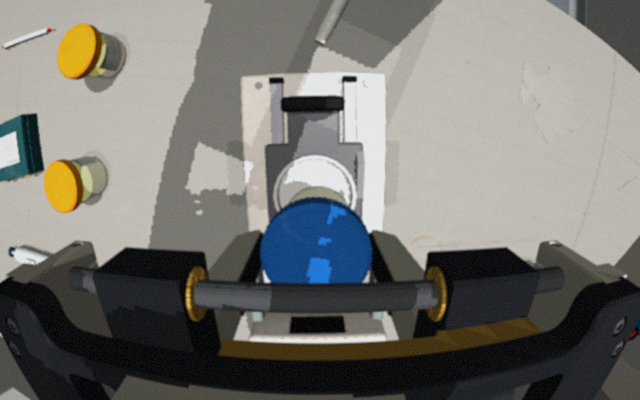

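View pics/s2.png

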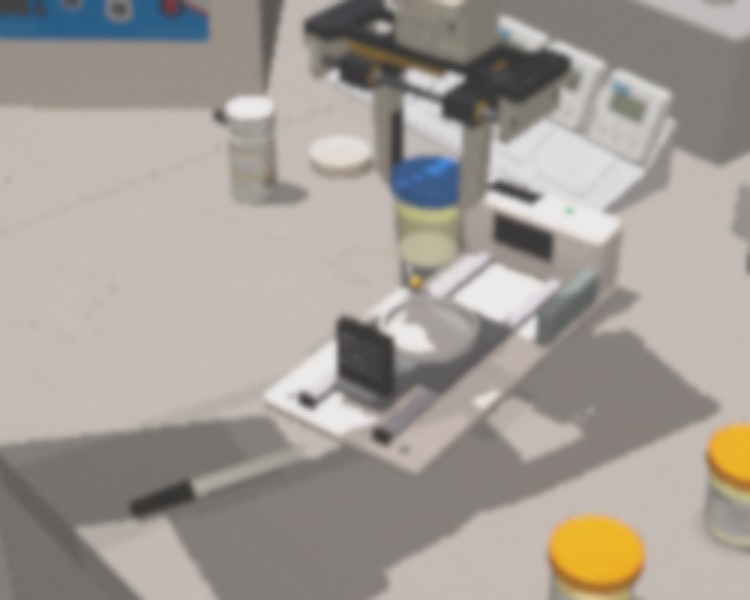

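The wrist picture shows the cup upright between the fingers, with the lid at (316, 245), and the nest behind it at (315, 185). The opening of 61 mm means the fingers are on the lid rather than the 56 mm body. I'll measure the cup's height in hand before placing it.

```bash
python3 - <<'E'
from h import *
o=arm.observe(); print(o["tool_pos"],o["force"],o["finger_force"])
im,d=arm.get_image("scene")
hsv=cv2.cvtColor(im,cv2.COLOR_BGR2HSV)
blue=cv2.inRange(hsv,(100,110,40),(125,255,255)); blue[:, :300]=0; blue[:150]=0; blue[180:]=0; blue[:,365:]=0
P=world("scene",blue>0,d); print(len(P),np.percentile(P,[2,50,98],axis=0).round(3))
for r in arm.regions_of("scene","blue_cup")[:2]:
    Q=world("scene",r["pixels"],d); print(r["p"],r["box"],np.percentile(Q,[3,50,97],axis=0).round(3))
cv2.imwrite("pics/s3.png",cv2.resize(im[135:215,300:400],None,fx=7,fy=7,interpolation=cv2.INTER_CUBIC))
E
```

```text
[ 0.56074162 -0.00577383  0.13003444] [-0.3586196   0.67425546 -0.21641932] 9.999973475933075
276 [[ 0.529 -0.034  0.174]
 [ 0.55  -0.008  0.179]
 [ 0.581  0.019  0.181]]
0.59 [342.6, 175.1, 23.3, 34.8] [[ 0.53  -0.034  0.113]
 [ 0.545 -0.018  0.161]
 [ 0.577  0.017  0.181]]
```

View pics/s3.png

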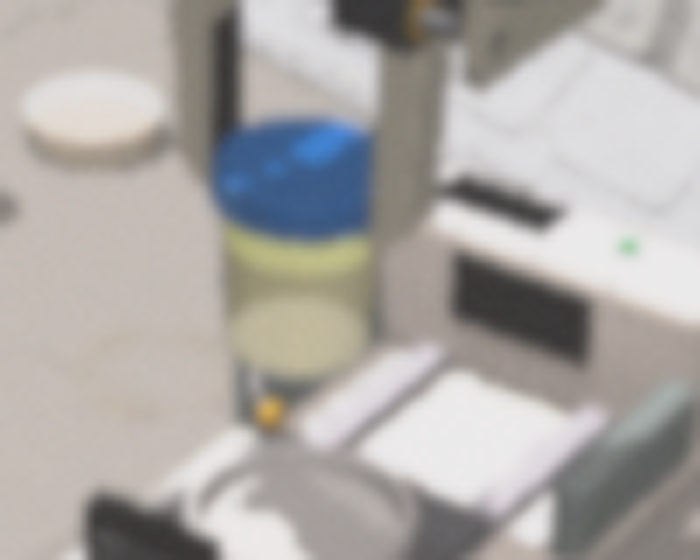

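The lid top is at 0.180 with the TCP at 0.130, which matches the expected 50 mm. So the cup is upright and hasn't slipped. The picture agrees: lid at crop (295, 180), body vertical. I'll place it now.

```bash
python3 - <<'E'
from h import *
n=np.array([.561,-.0074])
arm.servo_line([*n,.08],max_speed=.1)
print(arm.servo_line([*n,.0535],max_speed=.03,guard=4))
o=arm.observe(); print(o["tool_pos"],o["force"])
arm.move_gripper(1.0); arm.hold(.2)
arm.servo_line([*n,.15],max_speed=.1)
a=.085+.006+.06
u=np.array([np.cos(PSI),np.sin(PSI)])
b=n-u*a; q=arm.observe()["orientation"]
arm.servo_line([*b,.16],max_speed=.2)
arm.move_gripper(0.0)
print(arm.observe()["time"],b)
im,d=arm.get_image("top"); cv2.imwrite("pics/t4.png",cv2.resize(im[110:310,230:430],None,fx=3,fy=3,interpolation=cv2.INTER_CUBIC))
hsv=cv2.cvtColor(im,cv2.COLOR_BGR2HSV); blue=cv2.inRange(hsv,(100,110,40),(125,255,255)); blue[:150]=0;blue[240:]=0;blue[:,:270]=0;blue[:,380:]=0
P=world("top",blue>0,d); m=cv2.moments(blue,True); print(len(P),np.percentile(P,[2,50,98],axis=0).round(3),plane("top",[[m["m10"]/m["m00"],m["m01"]/m["m00"]]],.104).round(4))
im,d=arm.get_image("scene"); cv2.imwrite("pics/s4.png",cv2.resize(im[140:300,240:440],None,fx=3.5,fy=3.5,interpolation=cv2.INTER_CUBIC))
for c,dd in (("scene",d),):
    A=world(c,np.ones(dd.shape,bool),dd); h=A[(A[:,2]>.078)&(A[:,2]<.095)&(A[:,0]<.5)&(A[:,0]>.44)&(abs(A[:,1]+.02)<.05)]
    print(h.mean(0).round(4),len(h))
E
```

```text
True
[ 0.56061617 -0.00712674  0.0539151 ] [-0.41927765  0.11626288  4.57601801]
11.9917 [ 0.41331733 -0.03887744]
510 [[ 0.535 -0.03   0.1  ]
 [ 0.56  -0.006  0.104]
 [ 0.586  0.019  0.107]] [[ 0.5602 -0.0059  0.104 ]]
[ 0.4746 -0.029   0.0847] 122
```

View pics/t4.png

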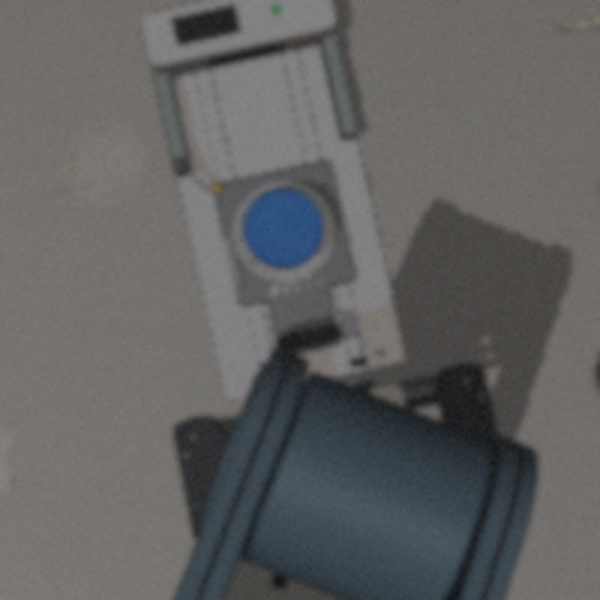

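View pics/s4.png

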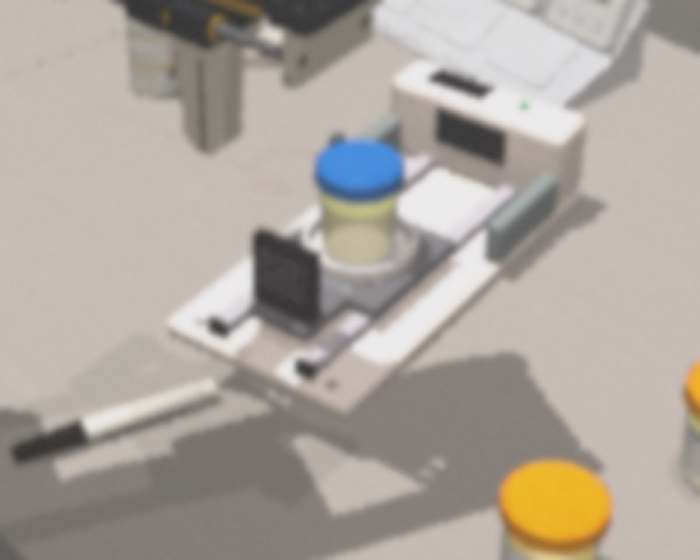

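The cup stands in the nest: lid centre is at (0.560, -0.006) and its top at 0.104 (33 + 71 mm). In the top crop the lid at (285, 228) sits concentric with the rim, and the handle hasn't moved. I'll push now.

```bash
python3 - <<'E'
from h import *
n=np.array([.561,-.0074]); u=np.array([np.cos(PSI),np.sin(PSI)])
P=lambda a,z:[*(n+u*a),z]
arm.servo_line(P(-.151,.06),max_speed=.12)
s=lambda:((np.array(arm.observe()["tool_pos"])[:2]-n)@u).round(4)
print(arm.servo_line(P(-.04,.06),max_speed=.05,guard=14),s(),arm.observe()["force"].round(1) )
print(arm.servo_line(P(.005,.06),max_speed=.025,guard=14),s(),np.round(arm.observe()["force"],1))
arm.hold(.3); e=s(); 
arm.servo_line(P(e-.05,.06),max_speed=.08); arm.servo_line(P(e-.08,.16),max_speed=.15)
print(arm.observe()["time"])
im,d=arm.get_image("scene"); cv2.imwrite("pics/s5.png",cv2.resize(im[120:280,260:460],None,fx=3.5,fy=3.5,interpolation=cv2.INTER_CUBIC))
im,d=arm.get_image("top")
hsv=cv2.cvtColor(im,cv2.COLOR_BGR2HSV); blue=cv2.inRange(hsv,(100,110,40),(125,255,255)); blue[:120]=0;blue[240:]=0;blue[:,:270]=0;blue[:,380:]=0
Q=world("top",blue>0,d); print(len(Q),np.percentile(Q,[2,50,98],axis=0).round(3))
A=world("top",np.ones(d.shape,bool),d); h=A[(A[:,2]>.078)&(A[:,2]<.095)&(A[:,0]<.595)&(A[:,0]>.5)&(abs(A[:,1]+.0)<.06)]
for hh in (h,): print("handle",len(hh),hh.mean(0).round(4), np.ptp(hh,axis=0).round(3))
E
```

```text
False -0.0402 [ 0.4 -0.4  0.3]
False 0.0049 [-1.4 -0.1  0.9]
19.3167
322 [[ 0.535 -0.028  0.1  ]
 [ 0.593 -0.005  0.104]
 [ 0.611  0.019  0.572]]<stdin>:16: RuntimeWarning: Mean of empty slice.
  ret = um.true_divide(
Traceback (most recent call last):
ValueError: zero-size array to reduction operation maximum which has no identity
```

View pics/s5.png

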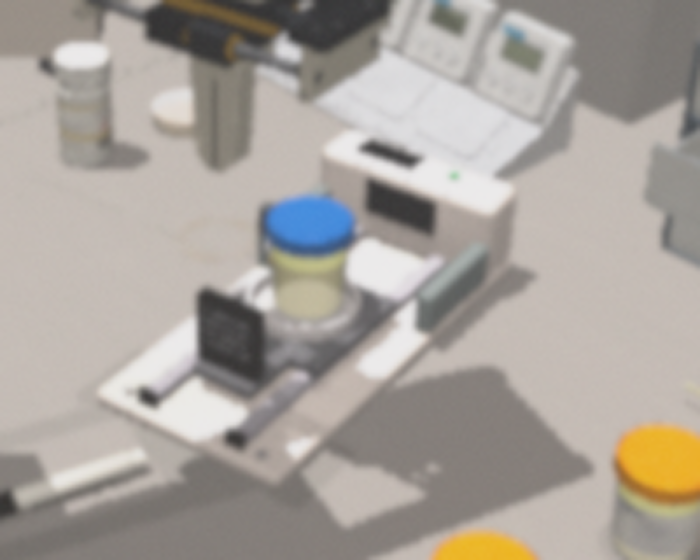

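The carriage only advanced about 25 mm: lid at crop (310, 225), handle at (230, 335). The cup is still standing in the nest. I need to see why before pushing again, so I'll measure.

```bash
python3 - <<'E'
from h import *
n=np.array([.561,-.0074]); u=np.array([np.cos(PSI),np.sin(PSI)])
o=arm.observe(); print(o["tool_pos"],o["gripper_width"],o["orientation"],o["time"])
p=n-u*.16; arm.servo_line([*p,.16],max_speed=.2)
o=arm.observe(); print(o["tool_pos"],o["gripper_width"])
for c in ["scene","top"]:
    im,d=arm.get_image(c)
    A=world(c,np.ones(d.shape,bool),d); 
    h=A[(A[:,2]>.078)&(A[:,2]<.09)&(abs(A[:,0]-.52)<.09)&(abs(A[:,1]+.02)<.05)]
    a=(h[:,:2]-n)@u; l=(h[:,:2]-n)@np.array([-u[1],u[0]])
    for lo,hi in ((-.13,-.04),(-.04,.02)):
        k=(a>lo)&(a<hi)
        if k.sum(): print(c,"handle along",k.sum(),np.percentile(a[k],[5,50,95]).round(3),np.percentile(l[k],[3,97]).round(3))
    t=A[(A[:,2]>.099)&(A[:,2]<.108)&(abs(A[:,0]-.6)<.09)&(abs(A[:,1]+.0)<.06)]
    a=(t[:,:2]-n)@u; l=(t[:,:2]-n)@np.array([-u[1],u[0]])
    print(c,"lid",len(t),np.percentile(a,[3,50,97]).round(3),np.percentile(l,[3,50,97]).round(3))
im,d=arm.get_image("wrist"); cv2.imwrite("pics/w6.png",im)
E
```

```text
[ 0.48711006 -0.02280315  0.15884664] 0.007248047960793596 [-2.36522495e-03 -1.04807428e-01  9.94489266e-01  9.52829631e-04] 19.4167
[ 0.40540345 -0.0409677   0.16019103] 0.0036036152104809214
scene handle along 123 [-0.078 -0.074 -0.067] [-0.025  0.022]
scene handle along 76 [-0.007 -0.002  0.015] [-0.025  0.014]
scene lid 302 [-0.007  0.018  0.047] [-0.026  0.     0.027]
top handle along 106 [-0.074 -0.069 -0.063] [-0.025  0.022]
top lid 558 [-0.003  0.023  0.048] [-0.025  0.001  0.026]
```

View pics/w6.png

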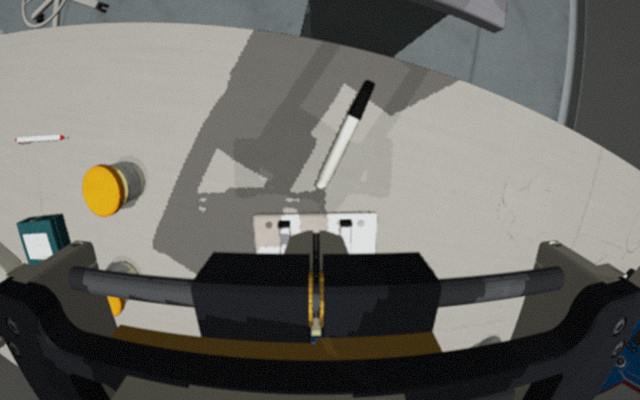

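Handle and lid are both about 18–22 mm further in. The wrist view shows the fingers closed at (316, 290) and in line with the slide. I'll push again in short steps, logging force and lid position and keeping frames for one montage.

```bash
cat >> h.py <<'E'
n=np.array([.561,-.0074]); u=np.array([np.cos(PSI),np.sin(PSI)]); w=np.array([-u[1],u[0]])
def state(tag,frames=None):
    o=arm.observe(); im,d=arm.get_image("scene")
    hsv=cv2.cvtColor(im,cv2.COLOR_BGR2HSV); b=cv2.inRange(hsv,(100,110,40),(125,255,255)); b[:140]=0;b[230:]=0;b[:,:300]=0;b[:,:]*=1;b[:,400:]=0
    m=cv2.moments(b,True); L=plane("scene",[[m["m10"]/m["m00"],m["m01"]/m["m00"]]],.1)[0,:2]-n if m["m00"] else np.zeros(2)
    p=np.array(o["tool_pos"]); f=np.array(o["force"])
    print(tag,"tcp",((p[:2]-n)@u).round(4),((p[:2]-n)@w).round(4),p[2].round(4),"F",(f[:2]@u).round(2),f[2].round(2),"lid",(L@u).round(4),(L@w).round(4),int(m["m00"]),"t",round(o["time"],1))
    if frames is not None: frames.append(cv2.resize(im[125:265,290:410],None,fx=2.1,fy=2.1,interpolation=cv2.INTER_CUBIC))
def save(fr,name):
    while len(fr)<6: fr.append(np.zeros_like(fr[0]))
    cv2.imwrite(name,np.vstack([np.hstack(fr[:3]),np.hstack(fr[3:6])]))
E
python3 - <<'E'
from h import *
fr=[]
state("start",fr)
arm.servo_line([*(n-u*.14),.06],max_speed=.12); state("down",fr)
for a in (-.1,-.085,-.075,-.065,-.055,-.045):
    g=arm.servo_line([*(n+u*a),.06],max_speed=.04,guard=10); state(str(g),fr if a in(-.1,-.085,-.065,-.045) else None)
    if g: break
save(fr,"pics/m7.png")
E
```

```text
start tcp -0.1588 -0.0003 0.16 F -0.04 0.71 lid 0.0204 0.0024 316 t 20.1
down tcp -0.1396 -0.0002 0.0605 F 0.27 0.4 lid 0.0274 -0.0108 131 t 21.2
False tcp -0.1003 0.0001 0.0599 F 0.92 -0.27 lid 0.0176 -0.0237 26 t 22.4
False tcp -0.0849 0.0001 0.0599 F 0.02 0.95 lid 0.0166 -0.0044 39 t 23.0
False tcp -0.0748 -0.0 0.06 F 0.44 -0.37 lid 0.0096 0.003 79 t 23.4
False tcp -0.0648 -0.0 0.06 F 0.1 -0.92 lid 0.0092 0.0048 131 t 23.9
False tcp -0.0548 -0.0 0.06 F 0.05 0.69 lid 0.0108 0.0022 174 t 24.3
False tcp -0.0448 0.0 0.06 F 1.0 1.17 lid 0.0162 0.0004 202 t 24.8
```

View pics/m7.png

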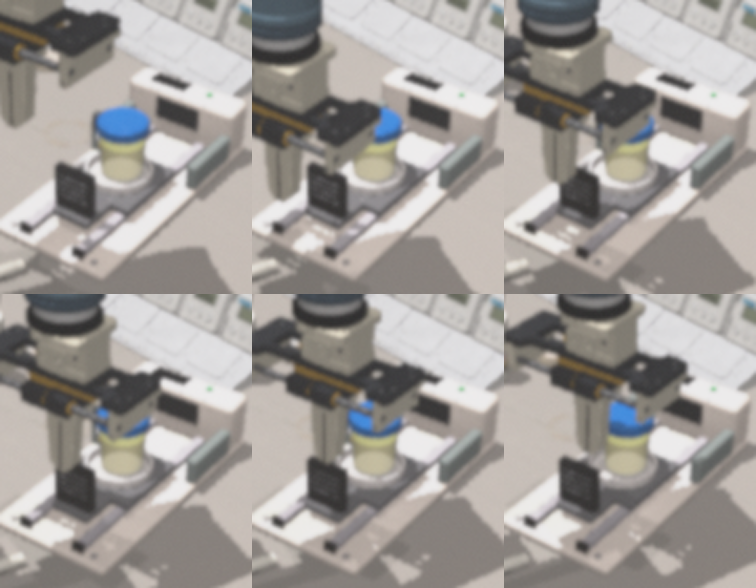

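The montage explains it. In frames 4–6 the fingertips pass over the handle plate at (75, 470) in frame 4, so the real tips sit well above the nominal TCP. That also explains the lid-width grip earlier. The cup is still standing. I'll back out upward and measure the true tip height.

```bash
python3 - <<'E'
from h import *
arm.servo_line([*(n-u*.045),.13],max_speed=.2)
arm.servo_line([*(n-u*.15),.13],max_speed=.25)
for z in (.13,.07):
    if z<.1: arm.servo_line([*(n-u*.15),z],max_speed=.15)
    p=np.array(arm.observe()["tool_pos"])
    im,d=arm.get_image("scene"); A=world("scene",np.ones(d.shape,bool),d)
    k=(np.hypot(*(A[:,:2]-p[:2]).T)<.035)&(A[:,2]>.03)&(A[:,2]<.25)
    print(p,k.sum(),np.percentile(A[k],[0,2,5,10,50],axis=0).round(3)[:,2],"x-extent",np.percentile((A[k][:,:2]-p[:2])@u,[3,50,97]).round(3),np.percentile((A[k][:,:2]-p[:2])@w,[3,97]).round(3))
im,d=arm.get_image("top"); A=world("top",np.ones(d.shape,bool),d)
t=A[(A[:,2]>.099)&(A[:,2]<.108)&(abs(A[:,0]-.6)<.09)&(abs(A[:,1])<.06)]
print("lid",len(t),np.percentile((t[:,:2]-n)@u,[3,50,97]).round(3),np.percentile((t[:,:2]-n)@w,[3,50,97]).round(3))
state("s")
E
```

```text
[ 0.4142881  -0.03870574  0.1294236 ] 496 [0.162 0.167 0.171 0.174 0.203] x-extent [-0.012 -0.01   0.005] [-0.027  0.015]
[ 0.41494043 -0.03862607  0.0699605 ] 849 [0.1   0.11  0.115 0.122 0.189] x-extent [-0.031 -0.013  0.004] [-0.028  0.02 ]
lid 553 [-0.003  0.022  0.048] [-0.025  0.001  0.027]
s tcp -0.1489 -0.0005 0.0708 F -0.19 -1.28 lid 0.0251 -0.0078 178 t 26.6
```

The real tips sit about 31 mm above the reported TCP. I'll push with TCP z = 0.022, which puts the tips at about 0.053.

```bash
python3 - <<'E'
from h import *
arm.servo_line([*(n-u*.15),.022],max_speed=.12,guard=8); state("down")
for a in (-.10,-.08,-.06,-.045,-.03,-.02,-.01,.003):
    g=arm.servo_line([*(n+u*a),.022],max_speed=.05 if a<-.07 else .03,guard=12); state(str(g))
    if g: break
E
```

```text
down tcp -0.1497 -0.0002 0.0225 F 0.4 -1.31 lid 0.0199 0.0021 322 t 27.2
False tcp -0.1004 0.0001 0.0219 F -0.71 -0.87 lid 0.0362 0.012 97 t 28.4
False tcp -0.0797 -0.0 0.0219 F -0.11 0.12 lid 0.0371 0.0146 22 t 29.0
False tcp -0.0595 -0.0002 0.0221 F -0.06 0.35 lid 0.0483 0.0153 11 t 29.9
False tcp -0.0444 -0.0 0.022 F 0.3 -0.35 lid 0.0657 0.0156 11 t 30.6
False tcp -0.03 0.0001 0.0219 F -2.52 0.39 lid 0.0812 0.0155 14 t 31.2
False tcp -0.0192 -0.0003 0.0221 F 0.04 0.48 lid 0.1081 0.016 31 t 31.8
True tcp -0.0121 0.0002 0.0215 F 1.16 0.05 lid 0.1018 0.0148 15 t 32.2
```

Spring resistance came at -0.03, then release, then the hard stop tripped the guard. The carriage looks latched, so I'll retreat and verify.

```bash
python3 - <<'E'
from h import *
arm.servo_line([*(n-u*.08),.022],max_speed=.1); arm.servo_line([*(n-u*.16),.16],max_speed=.2)
state("end")
for c in ["scene","top"]:
    im,d=arm.get_image(c); A=world(c,np.ones(d.shape,bool),d)
    A=A[(abs((A[:,:2]-n)@w)<.045)]; al=(A[:,:2]-n)@u
    h=(A[:,2]>.08)&(A[:,2]<.092)&(al>-.1)&(al<.04); t=(A[:,2]>.099)&(A[:,2]<.109)&(al>.03)&(al<.15)
    for nm,k in (("handle",h),("lid",t)): print(c,nm,k.sum(),np.percentile(al[k],[3,50,97]).round(4),np.percentile(((A[k][:,:2]-n)@w),[3,50,97]).round(4),np.median(A[k][:,2]).round(4),A[k][:,2].std().round(4)) if k.any() else print(nm,0)
E
```

```text
end tcp -0.16 0.0002 0.1593 F -0.4 -0.49 lid 0.0946 0.0038 285 t 34.1
scene handle 96 [-0.0061 -0.0021  0.0062] [-0.0243 -0.0023  0.0222] 0.0856 0.0024
scene lid 273 [0.0642 0.0902 0.1182] [-0.0249  0.0012  0.0285] 0.103 0.0013
top handle 118 [-0.0021  0.0037  0.0093] [-0.0236  0.0001  0.0228] 0.087 0.0021
top lid 551 [0.0691 0.0952 0.1215] [-0.0237  0.0019  0.0278] 0.1034 0.002
```

```bash
python3 - <<'E'
from h import *
im,d=arm.get_image("top"); A=world("top",np.ones(d.shape,bool),d)
al=(A[:,:2]-n)@u; la=(A[:,:2]-n)@w
k=(A[:,2]>.094)&(A[:,2]<.115)&(np.hypot(al-.095,la-.002)<.025)
s=np.linalg.lstsq(np.c_[al[k],la[k],np.ones(k.sum())],A[k][:,2],rcond=None)[0]; print("slopes",s[:2],k.sum())
if np.hypot(*s[:2])<.07: print(arm.hand_in())
E
```

```text
slopes [-0.00298258 -0.00247731] 389
the job is handed in; nothing more can be done
None
```

I handed the job in at about 34 s of the 51 s allowed. The carriage is pushed in and held (handle moved about 88 mm), and the blue-lidded cup is upright in the nest, about 6.5 mm off centre (limit 14 mm). My first push, with the fingertips about 31 mm higher than reported, went over the handle and pushed the cup itself, which probably caused that offset.

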